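Clamp a core box evenly by quarter turns round its rim

TASK

Clamp the cover of the round core box by tightening its three square-headed screws clockwise, in order clockwise round the rim, starting with the one next to the wooden lug with the steel pin. Take up each screw's slack until you feel it bite, then give it counted quarter turns past that point: two for the first screw, one for the second and one for the third. Finish each screw before starting the next, do not overtighten any, as that crushes the sand core inside, and leave the cover and the other things on the bench where they are.

Things in the scene. Friction and masses are not known exactly. Their poses are not given: they have to be found in the camera images.
- box_mid (a point): middle of the top rim of the round wooden core box (236 mm across, 50 mm tall, fixed). x points to a wooden lug (out to 172 mm) with an upright steel pin 18 mm thick, 70 mm above the bench; z up. Three steel clamps stand on the rim at 0, -120 and +120 degrees from x, arms 32 mm wide reaching inwards, top 94 mm above the bench, each with a screw 75 mm from the middle
- head1 (a point): steel clamp screw 1 (by the lug): centre of its square head, 26 x 26 x 28 mm tall, faces along x and y, 123 mm above the bench; clamp arm 29 mm below this point. Its vertical axis is fixed; clockwise from above (negative yaw) tightens. Runs slack (0.02 N m) for a hidden 0.1 to 1.4 rad, different each time, then bites: on from there it turns against a steady 0.8 N m and stays where left
- head2 (a point): steel clamp screw 2 (next clockwise from above): centre of its square head; like screw 1, with its own hidden slack. Nothing else stands within 90 mm of a head at its height. Turned back, a screw is slack again for up to 1.5 rad. Where it bites cannot be seen, only felt: about 0.4 N m can be felt on a bitten screw when the hand stops. Take a firm grip (60 N or more).
- head3 (a point): steel clamp screw 3 (the last): centre of its square head; like screws 1 and 2, with its own hidden slack
- pad1: black pressure pad (26 mm across, 10 mm thick; origin at the centre of its underside) under screw 1, resting on the cover. It does not turn or visibly move; a spring inside presses it on the cover with about 7 N for each quarter turn of the screw past its bite, and hardly at all before.
- pad2: black pressure pad (26 mm across, 10 mm thick; origin at the centre of its underside) under screw 2, resting on the cover. It does not turn or visibly move; a spring inside presses it on the cover with about 7 N for each quarter turn of the screw past its bite, and hardly at all before.
- pad3: black pressure pad (26 mm across, 10 mm thick; origin at the centre of its underside) under screw 3, resting on the cover. It does not turn or visibly move; a spring inside presses it on the cover with about 7 N for each quarter turn of the screw past its bite, and hardly at all before.
- cover: loose aluminium cover disc, 184 mm across, 12 mm thick, 0.8 kg, lying on the core box under the three pads; origin at the centre of its underside, z up
- hammer_grip (a point): bystander: hammer lying on the bench, 260 mm long; this point is on its handle
- brush_mid (a point): bystander: red hand brush, 180 mm long, 40 mm tall; centre of its head
- smallbox_mid (a point): bystander: small aluminium core box half with a wooden strip on top, 110 x 50 x 70 mm; this point is 20 mm above the bench in its middle
Not all that is in view belongs to the job. What is meant by the cover is not orange, purple or red, and is the smaller of those in its own colour.

How it is judged:
On the way, in this order (a step that is already met when the one before it is completed fails the run):
1. the first screw is two quarter turns past its bite (its pad presses with 12.6 to 15.4 N) while the second and third are not yet tightened (contact force between pad1 and cover between 12.6 and 15.4 N and contact force between each of pad2, pad3 and cover below 1.5 N), for 0.3 s.
2. then the second screw is one quarter turn past its bite (5.6 to 8.4 N) while the first is as left (12.6 to 15.4 N) and the third is not yet tightened (contact force between pad1 and cover between 12.6 and 15.4 N and contact force between pad2 and cover between 5.6 and 8.4 N and contact force between pad3 and cover below 1.5 N), for 0.3 s.
3. then the third screw is one quarter turn past its bite (5.6 to 8.4 N), the others as left (contact force between pad1 and cover between 12.6 and 15.4 N and contact force between pad2 and cover between 5.6 and 8.4 N and contact force between pad3 and cover between 5.6 and 8.4 N), for 0.3 s.
At the end, for the whole second after the job is handed in: The first pad presses on the cover with 12.6 to 15.4 N (two quarter turns past the bite, within about 18 degrees), the second and third with 5.6 to 8.4 N (one quarter turn each, within about 18 degrees); the cover lies still, within 6 mm of where it was (all of step 3 and distance of cover from where it was at the start of the episode below 0.006 m and linear speed of cover below 0.02 m/s); the robot touches nothing.
It fails at once if a screw is overtightened (its pad presses with more than 18 N) and crushes the core (contact force between any of pad1, pad2, pad3 and cover above 18 N).
It fails at once if a bystander is moved by more than 30 mm (distance of any of hammer_grip, brush_mid, smallbox_mid from where it was at the start of the episode above 0.03 m).
It also fails if it takes over 72 s, if anything falls off the work surface, if the arm or the gripper's body presses on something with over 40 N, if the wrist force passes 120 N, or if a joint passes its speed limit or range.

ROBOT

A 7-joint arm with a two-finger parallel gripper is mounted at the origin on the work surface. World frame = base frame: x ahead of the robot, y to its left, z up, the work surface at z = 0. Lengths are in m, angles in rad, forces in N, time in s.
With the tool pointing down it reaches from about 0.4 to 0.875 m from the base axis. Payload 19.3 kg.
Tool frame: the origin (TCP) lies at the very end of the fingers, on their centre line; the grasp point (between the pads) lies 19 mm behind it; z points along the fingers, y is the line along which they close (so a half turn about z gives the same grasp; the last joint's range is limited). The gripper opens to 85 mm and grips with 20 to 120 N. Pads are 22 mm wide; open, the fingers measure 114 mm over their backs; the gripper's body (76 mm by 85 mm) begins 54 mm behind the grasp point. The pads swing forward as they close: fully open they stand 13 mm farther back than shut.
Start: joints at [-1.364, 0.521, -0.036, 1.599, 0.021, 1.021, -0.113], TCP at [0.171, 0.601, 0.231] pointing down, gripper open.
Joint ranges: [-2.91, 2.91], [-0.3, 2.13], [-1.5, 1.42], [0.17, 2.43], [-1.26, 4.41], [0.16, 1.93], [-2.52, 2.52]. Speed limits (rad/s): [1.89, 1.89, 2.39, 2.39, 3.01, 3.01, 3.01].

INTERFACE

Orientations are given as a 3x3 rotation matrix whose columns are the frame's x, y, z axes.
In Python, from plant import arm gives the robot as it stands.
- The arm moves only by the shell command python3 -m handwheel 'ROWS' [OPENING]. ROWS is JSON, a list of rows, each an object of numbers: "dx", "dy", "dz": the shift along the tool's x, y, z each as a share of 400 mm, from -1 to 1; "rx", "ry", "rz": the turn, a rotation vector about the tool's x, y, z each as a share of 180 degrees, from -1 to 1. In form: [{"dx": .., "dy": .., "dz": .., "rx": .., "ry": .., "rz": ..}, ...]. A call has 1 to 10 rows; each row is the pose to reach, as a shift and turn from the pose commanded when the call began, along the tool's axes at that moment, turning the shorter way round; what a row does not reach only later rows make up. A row lasts 1/10 s, in which the tool goes at most 50 mm and 8.59 degrees, less where a joint would pass 70% of its speed; a pose out of reach is approached as far as the arm can. A call with a number of a shift or a turn outside -1 to 1 is refused whole. A call with a gripper value outside its range is refused whole. OPENING is the opening in per cent of the stroke, from 0 (shut) to 100 (fully open), set as the call begins (- or left out, the last holds). The fingers move at their own pace and stop on an object; the grip force is fixed at half the most. Time passes only in rows, so rows that repeat a pose let the fingers close. It gives the time, the measured TCP pose, the force and the opening at its end, in the units of the state.
- arm.observe(): the state, without advancing time (a new reading comes with each control period).
- arm.grab_frame(name): name is "scene" or "side" or "wrist"; returns (picture, depth): 400x640x3 uint8, red, green, blue; 400x640 float32, m along the optical axis (not along the pixel's ray), 0 where there is no reading.
- arm.calibration(name): a dict with "fx", "fy", "cx", "cy" (pixels), "dist_coeffs" ([k1, k2, p1, p2, k3] as OpenCV has them; the pictures are not rectified), "view" (4x4, takes a point from world to camera coordinates); the wrist camera has in their place "hand_eye" (4x4, takes a point from camera to tool coordinates, whose origin is the TCP and whose axes are the flange's). Camera axes: x right, y down, z forward; pixel columns grow to the right and rows downward; lengths in m; the calibration is good to about 2 mm. A picture is of the moment at which its call begins: read the wrist's pose just before it. calibration takes no time and is no camera call.
- arm.sign_off(): hands the job in, once; it reports no verdict.
The state is a dict: "clock": time; "q": joint angles; "qvel": joint speeds; "joint_torque": joint torques, N m; "tool_pos": TCP position; "orientation": TCP orientation; "contact_force": force on the tool from outside, world axes, zero at the start; "torque": the same for the moment, N m; "opening": finger opening in m.
Only numpy, scipy, OpenCV 4.12 (cv2) and the standard library are available. Lean on these libraries where they do the work, as an engineer would, in place of code of your own. Each camera call takes 0.05 s, during which the arm holds its last target. There are 200 camera calls.

## Working session

There is one attempt and no reset: what is moved stays moved. The work goes in short steps, Python scripts to look and compute and a shell command to move; the robot and the scene stay as the last step left them, time stands still between calls to the robot, and variables do not carry over. Pictures are saved under pics/ and viewed, on a budget of 10 in all, crops included, one or two more only if the job needs it, and the job is handed in when it is done.

```bash
mkdir -p pics; ls
python3 - <<'E'
from plant import arm
import cv2,numpy as np
s=arm.observe();print(s)
for n in("scene","side"):
    im,d=arm.grab_frame(n);cv2.imwrite(f"pics/{n}0.png",im[...,::-1]);np.savez(f"pics/{n}0.npz",im=im,d=d)
    print(n,arm.calibration(n))
print(arm.calibration("wrist"))
E
```

```text
pics
{'clock': 0.0, 'q': array([-1.36421912,  0.52203201, -0.03630103,  1.60000586,  0.02118474,
        1.02110309, -0.11282691]), 'qvel': array([-2.16305681e-04, -4.62719880e-04, -9.55963919e-04, -1.77510862e-04,
       -1.63418964e-03,  4.56934352e-05,  1.07971744e-04]), 'joint_torque': array([-1.16759802e-03, -9.27118707e+01,  1.97943114e+00, -3.69940960e+01,
        1.78301398e-02,  8.07250181e-03, -7.22846994e-05]), 'tool_pos': array([0.17073891, 0.60087076, 0.23071558]), 'orientation': array([[-9.61922573e-01,  2.73321984e-01, -2.36844811e-04],
       [ 2.73322074e-01,  9.61921902e-01, -1.13950262e-03],
       [-8.36249063e-05, -1.16084821e-03, -9.99999323e-01]]), 'contact_force': array([-0.31562421, -0.55604004, -0.07377549]), 'torque': array([ 0.03589815, -0.01364033, -0.0298376 ]), 'opening': 0.08522239612692861}
scene {'fx': 406.3641134855347, 'fy': 406.3641134855347, 'cx': 325.77198385651866, 'cy': 202.32613062967098, 'dist_coeffs': array([0.01693548, 0.        , 0.        , 0.        , 0.        ]), 'view': array([[-0.70669463,  0.70716966, -0.02222098,  0.36896419],
   
[... 466 characters left out ...]
 -0.52583086, -0.83067781,  0.18889622],
       [ 0.2786657 ,  0.78254858, -0.55674334,  1.22111585],
       [ 0.        ,  0.        ,  0.        ,  1.        ]])}
{'fx': 299.2276962442965, 'fy': 299.2276962442965, 'cx': 322.41751497788636, 'cy': 198.32120969887606, 'dist_coeffs': array([0.0081166, 0.       , 0.       , 0.       , 0.       ]), 'hand_eye': array([[-5.67405250e-04, -9.62098559e-01, -2.72701377e-01,
         6.98095948e-02],
       [ 9.99999107e-01, -8.75837358e-04,  1.00929859e-03,
        -1.63415169e-04],
       [-1.20988677e-03, -2.72700561e-01,  9.62098197e-01,
        -1.42091611e-01],
       [ 0.00000000e+00,  0.00000000e+00,  0.00000000e+00,
         1.00000000e+00]])}
```

View pics/scene0.png

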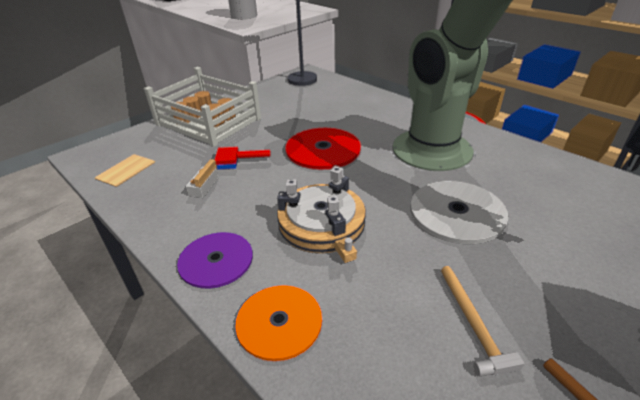

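View pics/side0.png

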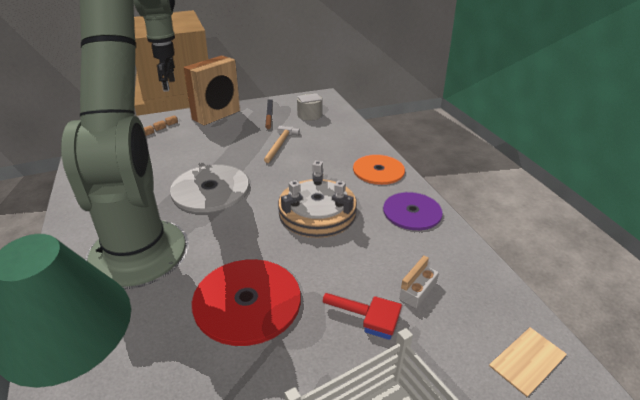

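The scene view shows the core box at (322,213), its lug at (346,250), and screw heads at (333,203), (291,186) and (337,174). The side view has the heads at (294,187), (318,168) and (340,187). Discs that could be taken for the cover are silver on the box (320,208), big silver (458,210), red (323,147), purple (215,258) and orange (278,320). I choose the silver one on the box. Next I'll measure the heads and the lug.

```bash
cat > h.py <<'E'
import cv2,numpy as np
from plant import arm
def cloud(d,c,T):  # T: camera->world
    v,u=np.nonzero(d>0);K=np.array([[c['fx'],0,c['cx']],[0,c['fy'],c['cy']],[0,0,1]])
    n=cv2.undistortPoints(np.c_[u,v].astype(np.float64)[:,None],K,c['dist_coeffs'])[:,0]
    z=d[v,u].astype(float);P=np.c_[n*z[:,None],z]
    return (P@T[:3,:3].T+T[:3,3]),u,v
def heads(P,u,v,im,lo=.128,hi=.145,box=None):
    m=(P[:,2]>lo)&(P[:,2]<hi)&(np.hypot(P[:,0]-box[0],P[:,1]-box[1])<.14)
    mask=np.zeros(im.shape[:2],np.uint8);mask[v[m],u[m]]=255
    n,lab,st,cen=cv2.connectedComponentsWithStats(mask)
    L=lab[v,u]
    for i in range(1,n):
        if st[i,4]<12: continue
        Q=P[(L==i)&m]; r=cv2.minAreaRect(Q[:,:2].astype(np.float32)*1000)
        print("px",cen[i].round(),"n",st[i,4],"mean",Q.mean(0).round(4),"rect",np.round(r[0],1),np.round(r[1],1),round(r[2],1))
E
python3 - <<'E'
from h import *
for n in("scene","side"):
    z=np.load(f"pics/{n}0.npz");c=arm.calibration(n);T=np.linalg.inv(c['view']);P,u,v=cloud(z['d'],c,T)
    k=(v==(208 if n=='scene' else 197))&(u==(320 if n=='scene' else 317));b=P[k][0];print(n,"mid",b)
    bench=P[(np.hypot(P[:,0]-b[0],P[:,1]-b[1])<.25)&(np.abs(P[:,2])<.02)];print("bench z",np.median(bench[:,2]))
    heads(P,u,v,z['im'],box=b)
    im=z['im'][v,u].astype(int);wood=(im[:,0]>im[:,2]+50)&(np.hypot(P[:,0]-b[0],P[:,1]-b[1])<.2)&(P[:,2]>.04)&(P[:,2]<.06)
    Q=P[wood];r=np.hypot(Q[:,0]-b[0],Q[:,1]-b[1]);print("lug",Q[r>.13].mean(0),(r>.13).sum())
    ring=Q[r<.125];print("ring circ",cv2.minEnclosingCircle((ring[:,:2]*1000).astype(np.float32)))
E
```

```text
scene mid [0.54857169 0.00672133 0.0602312 ]
bench z -0.00043766877380124747
px [336. 170.] n 79 mean [ 0.4697 -0.0099  0.134 ] rect [468.4 -11.9] [27.1 27.2] 16.8
px [291. 183.] n 76 mean [ 0.5919 -0.0534  0.1344] rect [590.3 -55.8] [30.4 23.6] 48.7
px [332. 200.] n 95 mean [0.569  0.074  0.1343] rect [567.2  72.2] [28.5 26.1] 51.5
lug [0.60042333 0.14650985 0.04157337] 28
ring circ ((547.7968139648438, 7.1174397468566895), 124.63457489013672)
side mid [ 5.39118832e-01 -5.18826302e-04  6.20240206e-02]
bench z 0.0016431000312219224
px [317. 164.] n 58 mean [0.5633 0.0654 0.1346] rect [564.5  67.1] [27.4 26.1] 51.0
px [294. 185.] n 71 mean [ 0.4647 -0.018   0.1344] rect [466.2 -15.9] [28.2 28.5] 8.5
px [340. 185.] n 67 mean [ 0.5867 -0.0613  0.1347] rect [588.6 -58.6] [29.  25.3] 48.0
lug [nan nan nan] 0
ring circ ((539.050537109375, -0.9642703533172607), 119.0676040649414)<stdin>:8: RuntimeWarning: Mean of empty slice.
  ret = um.true_divide(
```

Both views agree to about 5 mm, with heads at z≈0.135 (true top 0.137). H1≈(0.566,0.070) lies on the lug side at 70°, H2≈(0.589,-0.057) and H3≈(0.467,-0.014). Next I move above the box for a close wrist view.

```bash
python3 -m handwheel '[{"dx":-0.65,"dy":-0.6,"dz":-0.15},{"dx":-0.65,"dy":-0.6,"dz":-0.15},{"dx":-0.65,"dy":-0.6,"dz":-0.15},{"dx":-0.65,"dy":-0.6,"dz":-0.15},{"dx":-0.65,"dy":-0.6,"dz":-0.15},{"dx":-0.65,"dy":-0.6,"dz":-0.15},{"dx":-0.65,"dy":-0.6,"dz":-0.15},{"dx":-0.65,"dy":-0.6,"dz":-0.15}]'; python3 -m handwheel '[{"dx":-0.65,"dy":-0.6},{"dx":-0.65,"dy":-0.6},{"dx":-0.65,"dy":-0.6},{"dx":-0.65,"dy":-0.6},{"dx":-0.65,"dy":-0.6},{"dx":-0.65,"dy":-0.6},{"dx":-0.65,"dy":-0.6},{"dx":-0.65,"dy":-0.6},{"dx":-0.65,"dy":-0.6},{"dx":-0.65,"dy":-0.6}]'
cat > look.py <<'E'
import sys
from h import *
def look(name,b=(.541,0),lo=.129):
    s=arm.observe();im,d=arm.grab_frame("wrist");c=arm.calibration("wrist")
    T=np.eye(4);T[:3,:3]=s['orientation'];T[:3,3]=s['tool_pos'];T=T@c['hand_eye']
    P,u,v=cloud(d,c,T);cv2.imwrite(f"pics/{name}.png",im[...,::-1]);np.savez(f"pics/{name}.npz",im=im,d=d,T=T)
    o=s['orientation'];print(s['clock'],"tcp",s['tool_pos'].round(4),"q",s['q'].round(3),"tool y yaw",np.degrees(np.arctan2(o[1,1],o[0,1])).round(1))
    heads(P,u,v,im,lo=lo,box=b);return P,u,v,im
if __name__=="__main__": look(sys.argv[1])
E
python3 look.py w1
```

```text
0.1 tcp [0.1708 0.6009 0.2308] q [-1.364  0.522 -0.036  1.6    0.021  1.021 -0.113] tool y yaw 74.1invalid input at $[0]: expected keys dx, dy, dz, rx, ry, rz
invalid input at $[0]: expected keys dx, dy, dz, rx, ry, rz
```

```bash
python3 -m handwheel '[{"dx":-0.65,"dy":-0.6,"dz":-0.15,"rx":0,"ry":0,"rz":0},{"dx":-0.65,"dy":-0.6,"dz":-0.15,"rx":0,"ry":0,"rz":0},{"dx":-0.65,"dy":-0.6,"dz":-0.15,"rx":0,"ry":0,"rz":0},{"dx":-0.65,"dy":-0.6,"dz":-0.15,"rx":0,"ry":0,"rz":0},{"dx":-0.65,"dy":-0.6,"dz":-0.15,"rx":0,"ry":0,"rz":0},{"dx":-0.65,"dy":-0.6,"dz":-0.15,"rx":0,"ry":0,"rz":0},{"dx":-0.65,"dy":-0.6,"dz":-0.15,"rx":0,"ry":0,"rz":0},{"dx":-0.65,"dy":-0.6,"dz":-0.15,"rx":0,"ry":0,"rz":0}]'; python3 -m handwheel '[{"dx":-0.65,"dy":-0.6,"dz":0,"rx":0,"ry":0,"rz":0},{"dx":-0.65,"dy":-0.6,"dz":0,"rx":0,"ry":0,"rz":0},{"dx":-0.65,"dy":-0.6,"dz":0,"rx":0,"ry":0,"rz":0},{"dx":-0.65,"dy":-0.6,"dz":0,"rx":0,"ry":0,"rz":0},{"dx":-0.65,"dy":-0.6,"dz":0,"rx":0,"ry":0,"rz":0},{"dx":-0.65,"dy":-0.6,"dz":0,"rx":0,"ry":0,"rz":0},{"dx":-0.65,"dy":-0.6,"dz":0,"rx":0,"ry":0,"rz":0},{"dx":-0.65,"dy":-0.6,"dz":0,"rx":0,"ry":0,"rz":0},{"dx":-0.65,"dy":-0.6,"dz":0,"rx":0,"ry":0,"rz":0}]'
python3 look.py w1
```

```text
clock: 0.95
tool_pos: [0.358, 0.2948, 0.2923]
orientation: [[-0.96, 0.279, 0.002], [0.279, 0.96, -0.0], [-0.001, 0.0, -1.0]]
contact_force: [-0.7, 0.4, -0.2]
opening: 0.0852
clock: 1.85
tool_pos: [0.54, -0.0037, 0.2908]
orientation: [[-0.961, 0.275, -0.001], [0.275, 0.961, -0.0], [0.001, -0.001, -1.0]]
contact_force: [-0.3, 1.2, 0.3]
opening: 0.0851
1.85 tcp [ 0.54   -0.0037  0.2908] q [-0.328  0.334  0.294  1.763 -0.109  1.061  1.296] tool y yaw 74.0
px [292. 113.] n 764 mean [ 0.4642 -0.0125  0.1356] rect [464.4 -12.8] [25.9 26.1] 14.4
px [398. 186.] n 670 mean [0.5626 0.07   0.1354] rect [563.4  70.6] [26.3 25.8] 54.2
px [287. 237.] n 586 mean [ 0.5848 -0.0562  0.1352] rect [586.2 -57.1] [25.9 26.8] 46.6
```

View pics/w1.png

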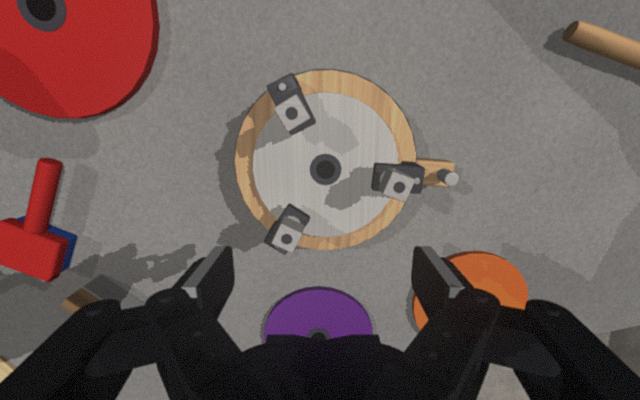

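The wrist view shows the box at (325,168), the lug and pin at (450,178), head1 (398,186), head2 (287,237) and head3 (292,113). The spacings between heads are 129.5–130 mm, where the geometry says 129.9, so the fix is good. Head yaws are 54.2, 46.6 and 14.4 degrees (mod 90). Lowering q7 means turning clockwise. I go over head1 next.

```bash
python3 -m handwheel '[{"dx":-0.005,"dy":0.195,"dz":0.2,"rx":0,"ry":0,"rz":0.11},{"dx":-0.005,"dy":0.195,"dz":0.2,"rx":0,"ry":0,"rz":0.11},{"dx":-0.005,"dy":0.195,"dz":0.27,"rx":0,"ry":0,"rz":0.11},{"dx":-0.005,"dy":0.195,"dz":0.3,"rx":0,"ry":0,"rz":0.11},{"dx":-0.005,"dy":0.195,"dz":0.3,"rx":0,"ry":0,"rz":0.11}]'
python3 - <<'E'
from look import *
look("w2",b=(.5634,.0706))
E
```

```text
clock: 2.4
tool_pos: [0.5619, 0.0722, 0.1705]
orientation: [[-0.814, 0.58, -0.003], [0.58, 0.814, -0.001], [0.002, -0.002, -1.0]]
contact_force: [0.9, -0.6, 2.0]
opening: 0.0853
2.4 tcp [0.5619 0.0722 0.1705] q [-0.451  0.524  0.306  1.826 -0.206  0.825  0.909] tool y yaw 54.5
px [119. 180.] n 1936 mean [ 0.465  -0.01    0.1349] rect [464.2 -12.6] [26.  26.7] 14.5
px [322. 229.] n 1619 mean [0.5624 0.0715 0.1353] rect [563.4  71. ] [26.1 26.2] 55.0
```

```bash
python3 -m handwheel '[{"dx":-0.005,"dy":0,"dz":0.08,"rx":0,"ry":0,"rz":0},{"dx":-0.005,"dy":0,"dz":0.161,"rx":0,"ry":0,"rz":0},{"dx":-0.005,"dy":0,"dz":0.161,"rx":0,"ry":0,"rz":0},{"dx":-0.005,"dy":0,"dz":0.161,"rx":0,"ry":0,"rz":0}]' && python3 -m handwheel '[{"dx":0,"dy":0,"dz":0,"rx":0,"ry":0,"rz":0},{"dx":0,"dy":0,"dz":0,"rx":0,"ry":0,"rz":0},{"dx":0,"dy":0,"dz":0,"rx":0,"ry":0,"rz":0},{"dx":0,"dy":0,"dz":0,"rx":0,"ry":0,"rz":0},{"dx":0,"dy":0,"dz":0,"rx":0,"ry":0,"rz":0},{"dx":0,"dy":0,"dz":0,"rx":0,"ry":0,"rz":0},{"dx":0,"dy":0,"dz":0,"rx":0,"ry":0,"rz":0},{"dx":0,"dy":0,"dz":0,"rx":0,"ry":0,"rz":0}]' 0
cat > st.py <<'E'
from plant import arm
import numpy as np
s=arm.observe();o=s['orientation']
print("t %.2f yaw %.2f q7 %.3f"%(s['clock'],np.degrees(np.arctan2(o[1,1],o[0,1])),s['q'][6]),"F",s['contact_force'].round(1),"M",s['torque'].round(3),"tau7 %.3f"%s['joint_torque'][6],"z %.4f"%s['tool_pos'][2],"open %.4f"%s['opening'])
E
python3 st.py
```

```text
clock: 2.85
tool_pos: [0.5654, 0.0701, 0.1089]
orientation: [[-0.812, 0.583, 0.001], [0.583, 0.812, 0.0], [-0.001, 0.001, -1.0]]
contact_force: [0.3, 0.2, 1.2]
opening: 0.0856
clock: 3.65
tool_pos: [0.5647, 0.0704, 0.1076]
orientation: [[-0.812, 0.583, 0.0], [0.583, 0.812, -0.0], [-0.0, -0.0, -1.0]]
contact_force: [-3.8, -2.2, 13.1]
opening: 0.0252
t 3.65 yaw 54.33 q7 0.940 F [-3.8 -2.2 13.1] M [-0.388  0.921  0.03 ] tau7 -0.021 z 0.1076 open 0.0252
```

```bash
for i in 1; do
python3 -m handwheel '[{"dx":0,"dy":0,"dz":0,"rx":0,"ry":0,"rz":0.045},{"dx":0,"dy":0,"dz":0,"rx":0,"ry":0,"rz":0.045}]' >/dev/null; python3 st.py
python3 -m handwheel '[{"dx":0,"dy":0,"dz":0,"rx":0,"ry":0,"rz":0.045},{"dx":0,"dy":0,"dz":0,"rx":0,"ry":0,"rz":0.045}]' >/dev/null; python3 st.py
python3 -m handwheel '[{"dx":0,"dy":0,"dz":0,"rx":0,"ry":0,"rz":0.045},{"dx":0,"dy":0,"dz":0,"rx":0,"ry":0,"rz":0.045}]' >/dev/null; python3 st.py
python3 -m handwheel '[{"dx":0,"dy":0,"dz":0,"rx":0,"ry":0,"rz":0.045},{"dx":0,"dy":0,"dz":0,"rx":0,"ry":0,"rz":0.045}]' >/dev/null; python3 st.py
python3 -m handwheel '[{"dx":0,"dy":0,"dz":0,"rx":0,"ry":0,"rz":0.045},{"dx":0,"dy":0,"dz":0,"rx":0,"ry":0,"rz":0.045}]' >/dev/null; python3 st.py
python3 -m handwheel '[{"dx":0,"dy":0,"dz":0,"rx":0,"ry":0,"rz":0.045},{"dx":0,"dy":0,"dz":0,"rx":0,"ry":0,"rz":0.045}]' >/dev/null; python3 st.py
done
```

```text
t 3.85 yaw 45.92 q7 0.828 F [-5.1 -2.6 13.4] M [-0.521  1.037 -0.044] tau7 -2.652 z 0.1076 open 0.0250
t 4.05 yaw 37.83 q7 0.719 F [-4.9 -3.7 13.4] M [-0.63   1.025 -0.007] tau7 -2.666 z 0.1076 open 0.0254
t 4.25 yaw 29.72 q7 0.611 F [-5.8 -2.7 14.8] M [-0.607  1.107 -0.02 ] tau7 -2.662 z 0.1076 open 0.0251
t 4.45 yaw 21.62 q7 0.502 F [-5.8 -3.6 14. ] M [-0.659  1.194 -0.032] tau7 -2.660 z 0.1075 open 0.0248
t 4.65 yaw 13.52 q7 0.394 F [-5.3 -3.  14.9] M [-0.68   1.216  0.023] tau7 -2.659 z 0.1075 open 0.0252
t 4.85 yaw 5.42 q7 0.286 F [-5.8 -3.1 16.2] M [-0.741  1.3    0.005] tau7 -2.659 z 0.1075 open 0.0253
```

```bash
python3 -m handwheel '[{"dx":0,"dy":0,"dz":0,"rx":0,"ry":0,"rz":0.045},{"dx":0,"dy":0,"dz":0,"rx":0,"ry":0,"rz":0.045}]' >/dev/null; python3 st.py
python3 -m handwheel '[{"dx":0,"dy":0,"dz":0,"rx":0,"ry":0,"rz":0.045},{"dx":0,"dy":0,"dz":0,"rx":0,"ry":0,"rz":0.045}]' >/dev/null; python3 st.py
python3 -m handwheel '[{"dx":0,"dy":0,"dz":0,"rx":0,"ry":0,"rz":0.045},{"dx":0,"dy":0,"dz":0,"rx":0,"ry":0,"rz":0.045}]' >/dev/null; python3 st.py
python3 -m handwheel '[{"dx":0,"dy":0,"dz":0,"rx":0,"ry":0,"rz":0.045},{"dx":0,"dy":0,"dz":0,"rx":0,"ry":0,"rz":0.045}]' >/dev/null; python3 st.py
python3 -m handwheel '[{"dx":0,"dy":0,"dz":0,"rx":0,"ry":0,"rz":0.045},{"dx":0,"dy":0,"dz":0,"rx":0,"ry":0,"rz":0.045}]' >/dev/null; python3 st.py
```

```text
t 5.05 yaw -2.68 q7 0.177 F [-6.2 -3.1 16.1] M [-0.745  1.34  -0.039] tau7 -2.662 z 0.1075 open 0.0249
t 5.25 yaw -10.73 q7 0.069 F [-7.2 -4.  16.6] M [-0.808  1.426  0.441] tau7 -3.171 z 0.1075 open 0.0250
t 5.45 yaw -18.83 q7 -0.039 F [-7.3 -4.5 16.8] M [-0.856  1.519  0.459] tau7 -3.172 z 0.1075 open 0.0250
t 5.65 yaw -26.92 q7 -0.149 F [-7.2 -3.2 17. ] M [-0.822  1.544  0.47 ] tau7 -3.178 z 0.1075 open 0.0248
t 5.85 yaw -35.03 q7 -0.258 F [-7.6 -3.8 17.9] M [-0.838  1.656  0.498] tau7 -3.189 z 0.1075 open 0.0248
```

Bite 1 lies between yaw -2.7 and -10.7, so I take -6.7. The target yaw is about -186.7, which is 151.7° more.

```bash
python3 -m handwheel '[{"dx":0,"dy":0,"dz":0,"rx":0,"ry":0,"rz":0.04},{"dx":0,"dy":0,"dz":0,"rx":0,"ry":0,"rz":0.08},{"dx":0,"dy":0,"dz":0,"rx":0,"ry":0,"rz":0.12},{"dx":0,"dy":0,"dz":0,"rx":0,"ry":0,"rz":0.16},{"dx":0,"dy":0,"dz":0,"rx":0,"ry":0,"rz":0.2},{"dx":0,"dy":0,"dz":0,"rx":0,"ry":0,"rz":0.24},{"dx":0,"dy":0,"dz":0,"rx":0,"ry":0,"rz":0.24}]' >/dev/null; python3 st.py
python3 -m handwheel '[{"dx":0,"dy":0,"dz":0,"rx":0,"ry":0,"rz":0.04},{"dx":0,"dy":0,"dz":0,"rx":0,"ry":0,"rz":0.08},{"dx":0,"dy":0,"dz":0,"rx":0,"ry":0,"rz":0.12},{"dx":0,"dy":0,"dz":0,"rx":0,"ry":0,"rz":0.16},{"dx":0,"dy":0,"dz":0,"rx":0,"ry":0,"rz":0.2},{"dx":0,"dy":0,"dz":0,"rx":0,"ry":0,"rz":0.24},{"dx":0,"dy":0,"dz":0,"rx":0,"ry":0,"rz":0.24}]' >/dev/null; python3 st.py
python3 -c "from plant import arm;print(arm.observe()['q'].round(3))"
```

```text
t 6.55 yaw -78.20 q7 -0.852 F [-10.2  -1.9  19.4] M [-0.584  2.105  0.429] tau7 -3.247 z 0.1075 open 0.0253
t 7.25 yaw -121.40 q7 -1.474 F [-10.6   0.1  20.3] M [-0.157  2.37   0.506] tau7 -3.395 z 0.1075 open 0.0252
[-0.875  0.912  1.057  1.885 -0.978  0.978 -1.474]
```

```bash
python3 -m handwheel '[{"dx":0,"dy":0,"dz":0,"rx":0,"ry":0,"rz":0.04},{"dx":0,"dy":0,"dz":0,"rx":0,"ry":0,"rz":0.08},{"dx":0,"dy":0,"dz":0,"rx":0,"ry":0,"rz":0.12},{"dx":0,"dy":0,"dz":0,"rx":0,"ry":0,"rz":0.16},{"dx":0,"dy":0,"dz":0,"rx":0,"ry":0,"rz":0.2},{"dx":0,"dy":0,"dz":0,"rx":0,"ry":0,"rz":0.2}]' >/dev/null; python3 st.py
python3 -c "from plant import arm;print(arm.observe()['q'].round(3))"
```

```text
t 7.85 yaw -157.39 q7 -2.017 F [-10.3   1.   19. ] M [0.245 2.257 0.483] tau7 -3.526 z 0.1075 open 0.0248
[-0.917  1.003  1.18   1.887 -1.085  1.079 -2.017]
```

Finishing in this grip would bring q7 within 0.06 rad of its limit, so I regrip 90° back.

```bash
python3 -m handwheel '[{"dx":0,"dy":0,"dz":0,"rx":0,"ry":0,"rz":0},{"dx":0,"dy":0,"dz":0,"rx":0,"ry":0,"rz":0},{"dx":0,"dy":0,"dz":0,"rx":0,"ry":0,"rz":0},{"dx":0,"dy":0,"dz":0,"rx":0,"ry":0,"rz":0},{"dx":0,"dy":0,"dz":0,"rx":0,"ry":0,"rz":0},{"dx":0,"dy":0,"dz":0,"rx":0,"ry":0,"rz":0},{"dx":0,"dy":0,"dz":0,"rx":0,"ry":0,"rz":0}]' 100 >/dev/null; python3 st.py
python3 -m handwheel '[{"dx":0,"dy":0,"dz":0,"rx":0,"ry":0,"rz":-0.25},{"dx":0,"dy":0,"dz":0,"rx":0,"ry":0,"rz":-0.25},{"dx":0,"dy":0,"dz":0,"rx":0,"ry":0,"rz":-0.25},{"dx":0,"dy":0,"dz":0,"rx":0,"ry":0,"rz":-0.25},{"dx":0,"dy":0,"dz":0,"rx":0,"ry":0,"rz":-0.25},{"dx":0,"dy":0,"dz":0,"rx":0,"ry":0,"rz":-0.25},{"dx":0,"dy":0,"dz":0,"rx":0,"ry":0,"rz":-0.25}]' >/dev/null
python3 -m handwheel '[{"dx":0,"dy":0,"dz":0,"rx":0,"ry":0,"rz":-0.25},{"dx":0,"dy":0,"dz":0,"rx":0,"ry":0,"rz":-0.25},{"dx":0,"dy":0,"dz":0,"rx":0,"ry":0,"rz":-0.25},{"dx":0,"dy":0,"dz":0,"rx":0,"ry":0,"rz":-0.25},{"dx":0,"dy":0,"dz":0,"rx":0,"ry":0,"rz":-0.25},{"dx":0,"dy":0,"dz":0,"rx":0,"ry":0,"rz":-0.25},{"dx":0,"dy":0,"dz":0,"rx":0,"ry":0,"rz":-0.25},{"dx":0,"dy":0,"dz":0,"rx":0,"ry":0,"rz":-0.25}]'; python3 st.py
python3 - <<'E'
from look import *
look("w3",b=(.5634,.0706))
E
```

```text
t 8.55 yaw -157.16 q7 -2.013 F [-0.3  0.1  0.5] M [-0.016 -0.045 -0.009] tau7 0.000 z 0.1069 open 0.0854
clock: 10.05
tool_pos: [0.5646, 0.0706, 0.1068]
orientation: [[0.923, 0.384, -0.0], [0.384, -0.923, -0.0], [-0.0, 0.0, -1.0]]
contact_force: [-0.3, 0.2, -0.9]
opening: 0.0856
t 10.05 yaw -67.44 q7 -0.695 F [-0.3  0.2 -0.9] M [0.009 0.053 0.05 ] tau7 0.094 z 0.1068 open 0.0856
10.05 tcp [0.5646 0.0706 0.1068] q [-0.779  0.789  0.847  1.881 -0.789  0.846 -0.695] tool y yaw -67.4
px [323. 278.] n 3529 mean [0.5655 0.0714 0.1352] rect [563.8  70.7] [27.1 26. ] 22.8
px [214. 275.] n 1137 mean [0.5505 0.1142 0.1373] rect [548.7 112.2] [22.8 14.3] 58.7
px [431. 276.] n 1132 mean [0.5851 0.0306 0.1375] rect [582.7  30.7] [14.9 22.7] 75.1
px [608. 323.] n 1879 mean [ 0.5934 -0.0547  0.1345] rect [594.  -57.6] [27.3 18.5] 72.3
```

View pics/w3.png

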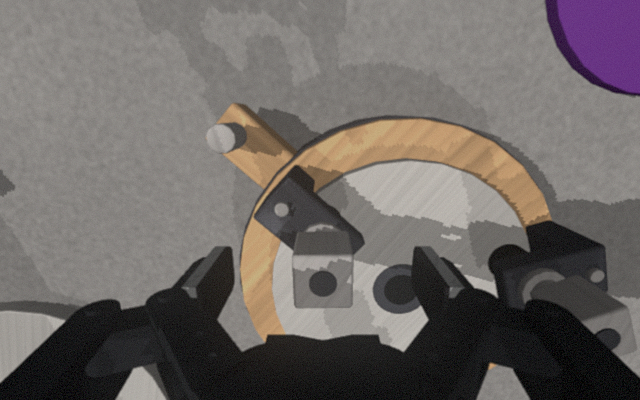

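Head 1 at (323,278) sits square between the fingers. Its measured yaw of 22.8 equals -157.2 mod 90, so nothing slipped. I grip and turn 29.5°.

```bash
python3 -m handwheel '[{"dx":0,"dy":0,"dz":0,"rx":0,"ry":0,"rz":0},{"dx":0,"dy":0,"dz":0,"rx":0,"ry":0,"rz":0},{"dx":0,"dy":0,"dz":0,"rx":0,"ry":0,"rz":0},{"dx":0,"dy":0,"dz":0,"rx":0,"ry":0,"rz":0},{"dx":0,"dy":0,"dz":0,"rx":0,"ry":0,"rz":0},{"dx":0,"dy":0,"dz":0,"rx":0,"ry":0,"rz":0},{"dx":0,"dy":0,"dz":0,"rx":0,"ry":0,"rz":0},{"dx":0,"dy":0,"dz":0,"rx":0,"ry":0,"rz":0}]' 0 >/dev/null; python3 st.py
python3 -m handwheel '[{"dx":0,"dy":0,"dz":0,"rx":0,"ry":0,"rz":0.04},{"dx":0,"dy":0,"dz":0,"rx":0,"ry":0,"rz":0.08},{"dx":0,"dy":0,"dz":0,"rx":0,"ry":0,"rz":0.12},{"dx":0,"dy":0,"dz":0,"rx":0,"ry":0,"rz":0.164},{"dx":0,"dy":0,"dz":0,"rx":0,"ry":0,"rz":0.164},{"dx":0,"dy":0,"dz":0,"rx":0,"ry":0,"rz":0.164}]' >/dev/null; python3 st.py
python3 -m handwheel '[{"dx":0,"dy":0,"dz":0,"rx":0,"ry":0,"rz":0},{"dx":0,"dy":0,"dz":0,"rx":0,"ry":0,"rz":0},{"dx":0,"dy":0,"dz":0,"rx":0,"ry":0,"rz":0},{"dx":0,"dy":0,"dz":0,"rx":0,"ry":0,"rz":0},{"dx":0,"dy":0,"dz":0,"rx":0,"ry":0,"rz":0},{"dx":0,"dy":0,"dz":0,"rx":0,"ry":0,"rz":0},{"dx":0,"dy":0,"dz":0,"rx":0,"ry":0,"rz":0}]' 100 >/dev/null; python3 st.py
python3 -m handwheel '[{"dx":0,"dy":0,"dz":-0.125,"rx":0,"ry":0,"rz":0},{"dx":0,"dy":0,"dz":-0.2,"rx":0,"ry":0,"rz":0},{"dx":0,"dy":0,"dz":-0.2,"rx":0,"ry":0,"rz":0}]' >/dev/null
python3 - <<'E'
from look import *
look("w4")
E
```

```text
t 10.90 yaw -67.16 q7 -0.691 F [-2.  -1.1  5.1] M [-0.139  0.328  0.081] tau7 -0.089 z 0.1070 open 0.0254
t 11.50 yaw -96.68 q7 -1.108 F [-0.6 -1.6  6. ] M [-0.45   0.293  0.259] tau7 -0.591 z 0.1070 open 0.0250
t 12.20 yaw -96.68 q7 -1.108 F [0.3 1.1 0.3] M [-0.022 -0.039 -0.019] tau7 0.000 z 0.1069 open 0.0854
12.5 tcp [0.5661 0.0704 0.1903] q [-0.901  0.763  1.086  1.826 -0.784  1.051 -1.191] tool y yaw -96.7
px [508. 166.] n 1744 mean [ 0.5868 -0.0555  0.135 ] rect [586.  -56.9] [27.7 26.6] 46.9
px [323. 218.] n 1359 mean [0.5647 0.0704 0.1354] rect [563.7  70.7] [25.7 26.4] 84.0
px [424. 318.] n 36 mean [0.4728 0.0017 0.1327] rect [470.2   1.9] [2.4 8.9] 84.1
```

Screw 1 is done: head yaw is 84.0 against 83.3 wanted. Now over to head 2 (0.586,-0.057), yaw 46.7.

```bash
python3 -m handwheel '[{"dx":0.087,"dy":0.31,"dz":0,"rx":0,"ry":0,"rz":-0.4},{"dx":0.087,"dy":0.31,"dz":0,"rx":0,"ry":0,"rz":-0.4},{"dx":0.087,"dy":0.31,"dz":0,"rx":0,"ry":0,"rz":-0.4},{"dx":0.087,"dy":0.31,"dz":0,"rx":0,"ry":0,"rz":-0.4},{"dx":0.087,"dy":0.31,"dz":0,"rx":0,"ry":0,"rz":-0.4},{"dx":0.087,"dy":0.31,"dz":0,"rx":0,"ry":0,"rz":-0.4},{"dx":0.087,"dy":0.31,"dz":0,"rx":0,"ry":0,"rz":-0.4},{"dx":0.087,"dy":0.31,"dz":0,"rx":0,"ry":0,"rz":-0.4},{"dx":0.087,"dy":0.31,"dz":0,"rx":0,"ry":0,"rz":-0.4}]' >/dev/null
python3 -m handwheel '[{"dx":0,"dy":0,"dz":0,"rx":0,"ry":0,"rz":-0.397},{"dx":0,"dy":0,"dz":0,"rx":0,"ry":0,"rz":-0.397},{"dx":0,"dy":0,"dz":0,"rx":0,"ry":0,"rz":-0.397},{"dx":0,"dy":0,"dz":0,"rx":0,"ry":0,"rz":-0.397},{"dx":0,"dy":0,"dz":0,"rx":0,"ry":0,"rz":-0.397},{"dx":0,"dy":0,"dz":0,"rx":0,"ry":0,"rz":-0.397},{"dx":0,"dy":0,"dz":0,"rx":0,"ry":0,"rz":-0.397},{"dx":0,"dy":0,"dz":0,"rx":0,"ry":0,"rz":-0.397},{"dx":0,"dy":0,"dz":0,"rx":0,"ry":0,"rz":-0.397},{"dx":0,"dy":0,"dz":0,"rx":0,"ry":0,"rz":-0.397}]' >/dev/null
python3 - <<'E'
from look import *
look("w5")
E
```

```text
14.45 tcp [ 0.5844 -0.0564  0.1861] q [-0.268  0.544  0.38   1.762 -0.251  0.885  1.039] tool y yaw 46.8
px [237.  28.] n 2312 mean [ 0.4652 -0.0126  0.1354] rect [464.2 -12.8] [26.8 26.2] 14.7
px [454.  56.] n 2290 mean [0.5629 0.0695 0.1354] rect [563.6  70.2] [27.  26.7] 83.8
px [324. 220.] n 1419 mean [ 0.5852 -0.0565  0.1354] rect [585.9 -57.2] [25.8 26.4] 46.7
```

```bash
python3 -m handwheel '[{"dx":-0.004,"dy":0.001,"dz":0.1,"rx":0,"ry":0,"rz":0},{"dx":-0.004,"dy":0.001,"dz":0.198,"rx":0,"ry":0,"rz":0},{"dx":-0.004,"dy":0.001,"dz":0.198,"rx":0,"ry":0,"rz":0},{"dx":-0.004,"dy":0.001,"dz":0.198,"rx":0,"ry":0,"rz":0}]' && python3 -m handwheel '[{"dx":0,"dy":0,"dz":0,"rx":0,"ry":0,"rz":0},{"dx":0,"dy":0,"dz":0,"rx":0,"ry":0,"rz":0},{"dx":0,"dy":0,"dz":0,"rx":0,"ry":0,"rz":0},{"dx":0,"dy":0,"dz":0,"rx":0,"ry":0,"rz":0},{"dx":0,"dy":0,"dz":0,"rx":0,"ry":0,"rz":0},{"dx":0,"dy":0,"dz":0,"rx":0,"ry":0,"rz":0},{"dx":0,"dy":0,"dz":0,"rx":0,"ry":0,"rz":0},{"dx":0,"dy":0,"dz":0,"rx":0,"ry":0,"rz":0}]' 0 >/dev/null; python3 st.py
python3 -m handwheel '[{"dx":0,"dy":0,"dz":0,"rx":0,"ry":0,"rz":0.045},{"dx":0,"dy":0,"dz":0,"rx":0,"ry":0,"rz":0.045}]' >/dev/null; python3 st.py
python3 -m handwheel '[{"dx":0,"dy":0,"dz":0,"rx":0,"ry":0,"rz":0.045},{"dx":0,"dy":0,"dz":0,"rx":0,"ry":0,"rz":0.045}]' >/dev/null; python3 st.py
python3 -m handwheel '[{"dx":0,"dy":0,"dz":0,"rx":0,"ry":0,"rz":0.045},{"dx":0,"dy":0,"dz":0,"rx":0,"ry":0,"rz":0.045}]' >/dev/null; python3 st.py
python3 -m handwheel '[{"dx":0,"dy":0,"dz":0,"rx":0,"ry":0,"rz":0.045},{"dx":0,"dy":0,"dz":0,"rx":0,"ry":0,"rz":0.045}]' >/dev/null; python3 st.py
python3 -m handwheel '[{"dx":0,"dy":0,"dz":0,"rx":0,"ry":0,"rz":0.045},{"dx":0,"dy":0,"dz":0,"rx":0,"ry":0,"rz":0.045}]' >/dev/null; python3 st.py
```

```text
clock: 14.9
tool_pos: [0.5861, -0.0575, 0.108]
orientation: [[-0.728, 0.686, -0.001], [0.686, 0.728, -0.0], [0.001, -0.001, -1.0]]
contact_force: [0.7, -0.0, 0.4]
opening: 0.0854
t 15.70 yaw 46.77 q7 1.081 F [-2.1  1.7  8.2] M [ 0.186  0.437 -0.034] tau7 0.003 z 0.1084 open 0.0248
t 15.90 yaw 38.38 q7 0.967 F [-1.8  0.5  9.8] M [ 0.087  0.46  -0.007] tau7 -2.667 z 0.1084 open 0.0248
t 16.10 yaw 30.28 q7 0.858 F [-2.1  1.1  9.9] M [ 0.198  0.467 -0.048] tau7 -2.683 z 0.1084 open 0.0250
t 16.30 yaw 22.19 q7 0.749 F [-1.1  0.9 11.3] M [ 0.221  0.391 -0.071] tau7 -2.682 z 0.1084 open 0.0250
t 16.50 yaw 14.09 q7 0.639 F [-2.4  1.   9.6] M [ 0.236  0.336 -0.012] tau7 -2.683 z 0.1084 open 0.0247
t 16.70 yaw 5.99 q7 0.530 F [-1.3  1.  10.9] M [ 0.29   0.278 -0.014] tau7 -2.683 z 0.1084 open 0.0251
```

```bash
python3 -m handwheel '[{"dx":0,"dy":0,"dz":0,"rx":0,"ry":0,"rz":0.045},{"dx":0,"dy":0,"dz":0,"rx":0,"ry":0,"rz":0.045}]' >/dev/null; python3 st.py
python3 -m handwheel '[{"dx":0,"dy":0,"dz":0,"rx":0,"ry":0,"rz":0.045},{"dx":0,"dy":0,"dz":0,"rx":0,"ry":0,"rz":0.045}]' >/dev/null; python3 st.py
python3 -m handwheel '[{"dx":0,"dy":0,"dz":0,"rx":0,"ry":0,"rz":0.045},{"dx":0,"dy":0,"dz":0,"rx":0,"ry":0,"rz":0.045}]' >/dev/null; python3 st.py
python3 -m handwheel '[{"dx":0,"dy":0,"dz":0,"rx":0,"ry":0,"rz":0.045},{"dx":0,"dy":0,"dz":0,"rx":0,"ry":0,"rz":0.045}]' >/dev/null; python3 st.py
python3 -m handwheel '[{"dx":0,"dy":0,"dz":0,"rx":0,"ry":0,"rz":0.045},{"dx":0,"dy":0,"dz":0,"rx":0,"ry":0,"rz":0.045}]' >/dev/null; python3 st.py
```

```text
t 16.90 yaw -2.06 q7 0.421 F [ 0.1  1.2 11.1] M [0.126 0.219 0.409] tau7 -3.195 z 0.1084 open 0.0248
t 17.10 yaw -10.16 q7 0.311 F [-1.1  0.4 10. ] M [0.196 0.122 0.444] tau7 -3.197 z 0.1084 open 0.0251
t 17.30 yaw -18.25 q7 0.201 F [ 0.2  0.8 10. ] M [0.228 0.052 0.457] tau7 -3.207 z 0.1084 open 0.0251
t 17.50 yaw -26.35 q7 0.090 F [-0.   1.4  8.9] M [0.115 0.005 0.388] tau7 -3.218 z 0.1084 open 0.0252
t 17.70 yaw -34.46 q7 -0.021 F [0.9 0.9 9.7] M [ 0.152 -0.097  0.446] tau7 -3.231 z 0.1084 open 0.0249
```

Bite 2 is at about 2.0° (±4). The target yaw is -88, which is 53.5° more.

```bash
python3 -m handwheel '[{"dx":0,"dy":0,"dz":0,"rx":0,"ry":0,"rz":0.04},{"dx":0,"dy":0,"dz":0,"rx":0,"ry":0,"rz":0.08},{"dx":0,"dy":0,"dz":0,"rx":0,"ry":0,"rz":0.12},{"dx":0,"dy":0,"dz":0,"rx":0,"ry":0,"rz":0.16},{"dx":0,"dy":0,"dz":0,"rx":0,"ry":0,"rz":0.2},{"dx":0,"dy":0,"dz":0,"rx":0,"ry":0,"rz":0.24},{"dx":0,"dy":0,"dz":0,"rx":0,"ry":0,"rz":0.28},{"dx":0,"dy":0,"dz":0,"rx":0,"ry":0,"rz":0.297},{"dx":0,"dy":0,"dz":0,"rx":0,"ry":0,"rz":0.297},{"dx":0,"dy":0,"dz":0,"rx":0,"ry":0,"rz":0.297}]' >/dev/null; python3 st.py
python3 -m handwheel '[{"dx":0,"dy":0,"dz":0,"rx":0,"ry":0,"rz":0},{"dx":0,"dy":0,"dz":0,"rx":0,"ry":0,"rz":0},{"dx":0,"dy":0,"dz":0,"rx":0,"ry":0,"rz":0},{"dx":0,"dy":0,"dz":0,"rx":0,"ry":0,"rz":0},{"dx":0,"dy":0,"dz":0,"rx":0,"ry":0,"rz":0},{"dx":0,"dy":0,"dz":0,"rx":0,"ry":0,"rz":0},{"dx":0,"dy":0,"dz":0,"rx":0,"ry":0,"rz":0}]' 100 >/dev/null; python3 st.py
python3 -m handwheel '[{"dx":0,"dy":0,"dz":-0.125,"rx":0,"ry":0,"rz":0},{"dx":0,"dy":0,"dz":-0.2,"rx":0,"ry":0,"rz":0},{"dx":0,"dy":0,"dz":-0.2,"rx":0,"ry":0,"rz":0}]' >/dev/null
python3 - <<'E'
from look import *
look("w6")
E
```

```text
t 18.70 yaw -87.64 q7 -0.767 F [ 2.5 -0.9  7.2] M [-0.338 -0.432  0.546] tau7 -0.699 z 0.1085 open 0.0250
t 19.40 yaw -87.68 q7 -0.767 F [ 0.4  0.1 -0.2] M [ 0.05  -0.038 -0.04 ] tau7 -0.000 z 0.1077 open 0.0854
19.7 tcp [ 0.5877 -0.058   0.1913] q [-0.643  0.772  1.05   1.772 -0.766  1.063 -0.844] tool y yaw -87.7
px [322. 216.] n 1362 mean [ 0.5874 -0.0574  0.1353] rect [586.3 -57.2] [26.2 25.9] 3.3
px [144. 239.] n 1473 mean [0.5651 0.0688 0.1351] rect [563.9  70.4] [27.5 26.6] 83.7
px [252. 344.] n 124 mean [ 0.4756 -0.0056  0.1324] rect [476.2  -6.8] [ 2.6 18.8] 18.2
```

Head 2 yaw is 3.3 against 2.3 wanted, and head 1 hasn't moved. On to head 3.

```bash
python3 -m handwheel '[{"dx":-0.304,"dy":-0.125,"dz":0,"rx":0,"ry":0,"rz":-0.284},{"dx":-0.304,"dy":-0.125,"dz":0,"rx":0,"ry":0,"rz":-0.284},{"dx":-0.304,"dy":-0.125,"dz":0,"rx":0,"ry":0,"rz":-0.284},{"dx":-0.304,"dy":-0.125,"dz":0,"rx":0,"ry":0,"rz":-0.284},{"dx":-0.304,"dy":-0.125,"dz":0,"rx":0,"ry":0,"rz":-0.284},{"dx":-0.304,"dy":-0.125,"dz":0,"rx":0,"ry":0,"rz":-0.284},{"dx":-0.304,"dy":-0.125,"dz":0,"rx":0,"ry":0,"rz":-0.284}]' >/dev/null
python3 -m handwheel '[{"dx":0,"dy":0,"dz":0,"rx":0,"ry":0,"rz":-0.284},{"dx":0,"dy":0,"dz":0,"rx":0,"ry":0,"rz":-0.284},{"dx":0,"dy":0,"dz":0,"rx":0,"ry":0,"rz":-0.284},{"dx":0,"dy":0,"dz":0,"rx":0,"ry":0,"rz":-0.284},{"dx":0,"dy":0,"dz":0,"rx":0,"ry":0,"rz":-0.284},{"dx":0,"dy":0,"dz":0,"rx":0,"ry":0,"rz":-0.284},{"dx":0,"dy":0,"dz":0,"rx":0,"ry":0,"rz":-0.284},{"dx":0,"dy":0,"dz":0,"rx":0,"ry":0,"rz":-0.284}]' >/dev/null
python3 - <<'E'
from look import *
look("w7")
E
```

```text
21.25 tcp [ 0.4625 -0.0125  0.1874] q [-0.613  0.399  0.661  2.082 -0.35   0.771  0.512] tool y yaw 14.1
px [507. 135.] n 1954 mean [0.5617 0.0706 0.1353] rect [563.1  70.7] [27.  27.3] 84.3
px [325. 218.] n 1394 mean [ 0.4638 -0.0116  0.1353] rect [463.9 -12.5] [26.  25.7] 15.0
```

```bash
python3 -m handwheel '[{"dx":-0.001,"dy":0.004,"dz":0.1,"rx":0,"ry":0,"rz":-0.002},{"dx":-0.001,"dy":0.004,"dz":0.2,"rx":0,"ry":0,"rz":-0.002},{"dx":-0.001,"dy":0.004,"dz":0.2,"rx":0,"ry":0,"rz":-0.002},{"dx":-0.001,"dy":0.004,"dz":0.2,"rx":0,"ry":0,"rz":-0.002}]' && python3 -m handwheel '[{"dx":0,"dy":0,"dz":0,"rx":0,"ry":0,"rz":0},{"dx":0,"dy":0,"dz":0,"rx":0,"ry":0,"rz":0},{"dx":0,"dy":0,"dz":0,"rx":0,"ry":0,"rz":0},{"dx":0,"dy":0,"dz":0,"rx":0,"ry":0,"rz":0},{"dx":0,"dy":0,"dz":0,"rx":0,"ry":0,"rz":0},{"dx":0,"dy":0,"dz":0,"rx":0,"ry":0,"rz":0},{"dx":0,"dy":0,"dz":0,"rx":0,"ry":0,"rz":0},{"dx":0,"dy":0,"dz":0,"rx":0,"ry":0,"rz":0}]' 0 >/dev/null; python3 st.py
python3 -m handwheel '[{"dx":0,"dy":0,"dz":0,"rx":0,"ry":0,"rz":0.045},{"dx":0,"dy":0,"dz":0,"rx":0,"ry":0,"rz":0.045}]' >/dev/null; python3 st.py
python3 -m handwheel '[{"dx":0,"dy":0,"dz":0,"rx":0,"ry":0,"rz":0.045},{"dx":0,"dy":0,"dz":0,"rx":0,"ry":0,"rz":0.045}]' >/dev/null; python3 st.py
python3 -m handwheel '[{"dx":0,"dy":0,"dz":0,"rx":0,"ry":0,"rz":0.045},{"dx":0,"dy":0,"dz":0,"rx":0,"ry":0,"rz":0.045}]' >/dev/null; python3 st.py
python3 -m handwheel '[{"dx":0,"dy":0,"dz":0,"rx":0,"ry":0,"rz":0.045},{"dx":0,"dy":0,"dz":0,"rx":0,"ry":0,"rz":0.045}]' >/dev/null; python3 st.py
python3 -m handwheel '[{"dx":0,"dy":0,"dz":0,"rx":0,"ry":0,"rz":0.045},{"dx":0,"dy":0,"dz":0,"rx":0,"ry":0,"rz":0.045}]' >/dev/null; python3 st.py
```

```text
clock: 21.7
tool_pos: [0.4642, -0.0128, 0.1081]
orientation: [[-0.254, 0.967, -0.001], [0.967, 0.254, -0.001], [-0.0, -0.002, -1.0]]
contact_force: [0.5, -0.4, 1.4]
opening: 0.0853
t 22.50 yaw 14.91 q7 0.643 F [-3.3  1.1 14. ] M [0.224 0.716 0.032] tau7 -0.017 z 0.1083 open 0.0249
t 22.70 yaw 6.51 q7 0.536 F [-2.9  1.  15.3] M [ 0.286  0.608 -0.038] tau7 -2.516 z 0.1083 open 0.0252
t 22.90 yaw -1.53 q7 0.433 F [-2.   1.2 15.8] M [0.204 0.458 0.429] tau7 -3.051 z 0.1083 open 0.0254
t 23.10 yaw -9.63 q7 0.330 F [-2.5  1.2 14.9] M [0.13  0.349 0.444] tau7 -3.032 z 0.1083 open 0.0252
t 23.30 yaw -17.73 q7 0.226 F [-0.8  0.9 15.9] M [0.152 0.121 0.449] tau7 -3.038 z 0.1083 open 0.0252
t 23.50 yaw -25.82 q7 0.122 F [-0.3 -0.6 14.1] M [ 0.051 -0.004  0.414] tau7 -3.048 z 0.1083 open 0.0250
```

Bite 3 is at about 2.5° (±4). The target yaw is -87.5, which is 61.7° more.

```bash
python3 -m handwheel '[{"dx":0,"dy":0,"dz":0,"rx":0,"ry":0,"rz":0.04},{"dx":0,"dy":0,"dz":0,"rx":0,"ry":0,"rz":0.08},{"dx":0,"dy":0,"dz":0,"rx":0,"ry":0,"rz":0.12},{"dx":0,"dy":0,"dz":0,"rx":0,"ry":0,"rz":0.16},{"dx":0,"dy":0,"dz":0,"rx":0,"ry":0,"rz":0.2},{"dx":0,"dy":0,"dz":0,"rx":0,"ry":0,"rz":0.24},{"dx":0,"dy":0,"dz":0,"rx":0,"ry":0,"rz":0.28},{"dx":0,"dy":0,"dz":0,"rx":0,"ry":0,"rz":0.32},{"dx":0,"dy":0,"dz":0,"rx":0,"ry":0,"rz":0.343},{"dx":0,"dy":0,"dz":0,"rx":0,"ry":0,"rz":0.343}]' >/dev/null; python3 st.py
python3 -m handwheel '[{"dx":0,"dy":0,"dz":0,"rx":0,"ry":0,"rz":0},{"dx":0,"dy":0,"dz":0,"rx":0,"ry":0,"rz":0},{"dx":0,"dy":0,"dz":0,"rx":0,"ry":0,"rz":0},{"dx":0,"dy":0,"dz":0,"rx":0,"ry":0,"rz":0},{"dx":0,"dy":0,"dz":0,"rx":0,"ry":0,"rz":0},{"dx":0,"dy":0,"dz":0,"rx":0,"ry":0,"rz":0},{"dx":0,"dy":0,"dz":0,"rx":0,"ry":0,"rz":0}]' 100 >/dev/null; python3 st.py
python3 -m handwheel '[{"dx":0,"dy":0,"dz":-0.125,"rx":0,"ry":0,"rz":0},{"dx":0,"dy":0,"dz":-0.25,"rx":0,"ry":0,"rz":0},{"dx":0,"dy":0,"dz":-0.35,"rx":0,"ry":0,"rz":0},{"dx":0,"dy":0,"dz":-0.35,"rx":0,"ry":0,"rz":0},{"dx":0,"dy":0,"dz":-0.35,"rx":0,"ry":0,"rz":0}]' >/dev/null
python3 - <<'E'
from look import *
look("w8")
im,d=arm.grab_frame("side");cv2.imwrite("pics/side1.png",im[...,::-1])
E
```

```text
t 24.50 yaw -87.46 q7 -0.690 F [ 3.3 -4.4  9.5] M [-1.024 -0.744  0.573] tau7 -2.289 z 0.1084 open 0.0252
t 25.20 yaw -87.33 q7 -0.688 F [-1.1  0.4 -0.4] M [-0.022 -0.014  0.015] tau7 -0.000 z 0.1077 open 0.0857
25.7 tcp [ 0.4645 -0.0119  0.2479] q [-0.998  0.583  1.311  2.022 -0.659  1.057 -0.896] tool y yaw -87.3
px [388.  46.] n 1317 mean [ 0.5855 -0.0565  0.1353] rect [585.8 -57.1] [26.4 26.1] 3.3
px [226.  68.] n 1250 mean [0.5635 0.0694 0.1355] rect [563.6  70.1] [26.3 26.7] 84.4
px [324. 194.] n 838 mean [ 0.465  -0.0127  0.1355] rect [464.5 -12.7] [25.5 25.1] 3.2
```

View pics/side1.png

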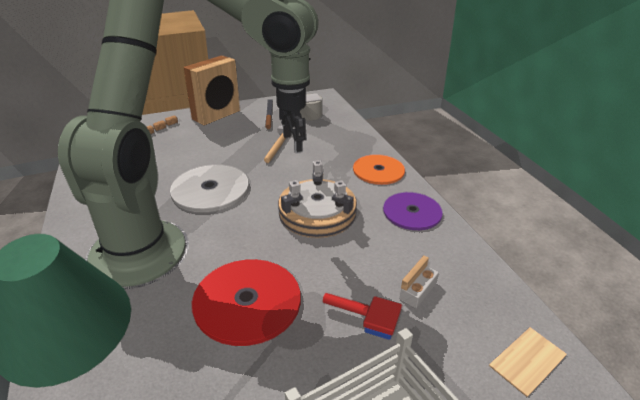

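The side view shows the box, cover, brush (380,315), small box (420,283) and hammer (275,148) where they were. The gripper is clear above. Head yaws are 84.4, 3.3 and 3.2, against 83.3, 2.0 and 2.5 wanted. I'm handing in.

```bash
python3 -c "from plant import arm;print(arm.sign_off())"
```

```text
the job is handed in; nothing more can be done
None
```

I tightened all three screws clockwise, in order from the one by the lug, and handed the job in after about 26 s on the robot's clock. `sign_off` reports no verdict, so I can't confirm the result. I had no reading of the pad forces, so the tightening is judged by screw angle alone.

| Screw | Bite felt at (tool yaw) | Turned past bite | Final head yaw, wanted → measured (mod 90°) |
|---|---|---|---|
| 1 | about -7° | 180° | 83.3° → 84.4° |
| 2 | about 2° | 90° | 2.0° → 3.3° |
| 3 | about 2.5° | 90° | 2.5° → 3.2° |

- **Bite:** each one showed as a clear step in the felt torque, from about 0 to 0.45 N m. I stepped about 8° at a time, so each bite is known to ±4°, against the 18° allowed.
- **Regrip:** I let go of screw 1 once and regripped it 90° back, because the last wrist joint was nearing its limit. The head yaw matched afterwards, so nothing slipped.
- **Last checks:** in the last side picture the cover and bystanders look to be where they were, judged by eye rather than measured. The gripper is open, about 11 cm above the heads. No check failed or disagreed.

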